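# Pin the pipe roller onto its axle

## Task

Take the linch pin out of its wooden block, feel its nose into the cross hole in the squared axle end of the roller stand, and gently push it fully home with its sprung ring still open and pointing out past the end of the axle. Then flip the ring down over the axle end so that it snaps shut round the pin's lower end, and let go of everything. Do not force the pin against the steel, and leave the other things on the bench where they lie.

Things in the scene. Friction and masses are not known exactly. Their poses are not given: they have to be found in the camera images.
- pin_head (a point): Centre of the grip of the loose steel linch pin (about 185 g): an upright bar 14 mm (pin x) by 16 mm (pin y), from 5 to 56 mm above the collar's underside; this point is 40 mm above it, on the pin's axis. z up along the pin; the open ring sticks out on the +x side; y is the ring's hinge line. Grip across the y faces, above the hinge ends (15 mm above the underside).
- pin_collar (a point): Centre of the underside of the pin's collar (26 mm across, 5 mm thick), axes as pin_head. At the start it lies on the block's top. Below it the pin is 12 mm thick for 36 mm, then tapers over 12 mm to a flat nose 9 mm across, 48 mm below this point. The ring's hinge is 11 mm above it.
- ring_end (a point): Middle of the far end of the ring, on the centre of its wire, 66 mm from the hinge. D-shaped ring of 5 mm wire, 41 mm clear inside. At joint value 0 it rises 20 degrees above level on the pin's +x side.
- ring (a joint): Angle of the ring, rad: 0 fully open, 0.35 level on the pin's +x side, 1.92 shut (hanging straight down round the pin's lower end, 4 mm clear below it). Over-centre spring: it resists with about 3 N at its end (6 N if pushed briskly) up to 1.10 rad, then snaps shut by itself. Shut fingers can push its end down, then in towards the axle.
- axle_top (a point): Point on the axle's top face, on its centre line, 114 mm above the bench, fixed with the stand. x runs along the axle to its free end, z up. The axle end is 28 mm square with an upright 13.5 mm through hole on the centre line (y = 0), 20 mm from its end. How far the axle stands out is NOT measured: the hole's centre lies anywhere from 17 to 41 mm from this point along x.
- stand: Roller stand (base 90 by 80 mm) fixed to the bench, with its roller and stiffly clamped axle. Origin: centre of the base's underside, 45 mm behind and 114 mm below axle_top; same axes. The roller, 72 mm across, its axis 100 mm above the bench, ends 12 mm behind axle_top.
- block: Wooden block 75 by 75 by 60 mm high, fixed to the bench, with a loose 16 mm hole in which the linch pin stands. Origin: centre of its underside.
- linch_pin: The linch pin with its ring, as a whole. Origin and axes as pin_collar.
- nipple: Bystander: galvanized pipe nipple standing upright, 33 mm across, 60 mm high. Origin: centre of its underside.
- elbow: Bystander: copper sweat elbow lying flat, legs 32 mm, 25 mm thick. Origin: under its corner.
- radiator_key: Bystander: brass radiator key lying flat, about 50 by 60 mm, 14 mm thick. Origin: under its T joint.
- valve_wheel: Bystander: valve wheel lying flat, 92 mm across, 16 mm high. Origin: centre of its underside.
Things that resemble listed ones, but are neither listed nor needed, are in the scene too. What is shaped like the stand but blue or orange is not meant.

How it is judged:
On the way, in this order (a step that is already met when the one before it is completed fails the run):
1. the pin is pushed home in the axle's hole (collar within 2.5 mm of the axle's top, pin upright) while its ring is still open (z of pin_collar in the frame of axle_top between -0.002 and 0.0025 m and x of pin_collar in the frame of axle_top between 0.013 and 0.045 m and y of pin_collar in the frame of axle_top between -0.004 and 0.004 m and angle between linch_pin's own z axis and vertical below 0.08 rad and value of joint ring below 0.8 rad), for 0.2 s.
2. the ring has snapped shut round the pin's lower end (value of joint ring above 1.8 rad), for 0.2 s.
At the end, for the whole second after the job is handed in: The linch pin stands upright (within 0.08 rad) in the axle's cross hole with its collar within 2.5 mm of the axle's top, its ring is shut (over 1.8 rad) round its lower end, and it is at rest (z of pin_collar in the frame of axle_top between -0.002 and 0.0025 m and x of pin_collar in the frame of axle_top between 0.013 and 0.045 m and y of pin_collar in the frame of axle_top between -0.004 and 0.004 m and angle between linch_pin's own z axis and vertical below 0.08 rad and value of joint ring above 1.8 rad and linear speed of linch_pin below 0.02 m/s); the robot touches nothing.
It fails at once if the pin or its ring is pressed against the stand with more than 50 N (contact force between linch_pin and stand above 50 N).
It fails at once if a bystander is moved by more than 20 mm (distance of any of nipple, elbow, radiator_key, valve_wheel from where it was at the start of the episode above 0.02 m).
It also fails if it takes over 64 s, if anything falls off the work surface, if the arm or the gripper's body presses on something with over 40 N, if the wrist force passes 120 N, or if a joint passes its speed limit or range.

## Robot

A 6-joint arm with a two-finger parallel gripper is mounted at the origin on the work surface. World frame = base frame: x ahead of the robot, y to its left, z up, the work surface at z = 0. Lengths are in m, angles in rad, forces in N, time in s.
With the tool pointing down it reaches from about 0.35 to 0.775 m from the base axis. Payload 7.3 kg.
Tool frame: the origin (TCP) lies at the very end of the fingers, on their centre line; the grasp point (between the pads) lies 19 mm behind it (robot.pinch_z is the distance from the TCP to the grasp point, in m); z points along the fingers, y is the line along which they close (so a half turn about z gives the same grasp; the last joint's range is limited). The gripper opens to 92 mm and grips with 3 to 60 N. Pads are 19 mm wide; open, the fingers measure 130 mm over their backs; the gripper's body (75 mm by 190 mm) begins 47 mm behind the grasp point.
Start: joints at [-1.362, 0.342, 1.524, -0, 1.275, -0.146], TCP at [0.182, -0.492, 0.227] pointing down, gripper open.
Joint ranges: [-2.53, 2.53], [-0.77, 2.02], [0.04, 2.7], [-1, 4.14], [0.28, 2.66], [-3.11, 3.11]. Speed limits (rad/s): [2.57, 2.57, 3.14, 3.14, 3.14, 3.14].

## Interface

Orientations are given as [roll, pitch, yaw] about the fixed x, y, z axes, in that order (R = Rz(yaw) Ry(pitch) Rx(roll)).
In Python, from cell import robot gives the robot as it stands.
- The arm moves only by the tool move_arm, never from a script. Its argument "motion" is a list of rows, each a list of 6 numbers: the shift along the tool's x, y, z in units of 0.1 m (1.0 is 0.1 m), then the turn, a rotation vector about the tool's x, y, z in units of pi rad (1.0 is pi rad). In form: [[dx, dy, dz, rx, ry, rz], ...]. A call has 1 to 12 rows; each row is the pose to reach, as a shift and turn from the pose commanded when the call began, along the tool's axes at that moment, turning the shorter way round; what a row does not reach only later rows make up. A row lasts 1/8 s, in which the tool goes at most 62.5 mm and 10.7 degrees, less where a joint would pass 70% of its speed; a pose out of reach is approached as far as the arm can. A call with a number of a shift or a turn outside -1 to 1 is refused whole. A call with a gripper value outside its range is refused whole. "fingers" is the opening, from -1 (shut) to 1 (fully open), set as the call begins (left out, the last holds). The fingers move at their own pace and stop on an object; "newtons" is the grip in N (left out, the last holds). Time passes only in rows, so rows that repeat a pose let the fingers close. It gives the time, the measured TCP pose, the force, the opening and the grip force at its end, in the units of the state.
- robot.observe(): the state, without advancing time (a new reading comes with each control period).
- robot.read_camera(name): name is "side" or "top"; returns a dict with "image" (420x560x3 uint8, red, green, blue), "range_z" (420x560 float32, m along the optical axis (not along the pixel's ray), 0 where there is no reading), "vfov" (degrees; the focal length in pixels is half the picture's height over the tangent of half this angle, whatever the lens; pixels are square), "cx", "cy" (the principal point, pixels), "extrinsics" (4x4, takes a point from camera to world coordinates). Camera axes: x right, y up, looking along -z (the intrinsics and any distortion apply to the point x, -y, -z); pixel columns grow to the right and rows downward; lengths in m; the calibration is good to about 2 mm. A picture is of the moment at which its call begins.
- robot.hand_in(): hands the job in; it is judged then, once.
The state is a dict: "time": time; "qpos": joint angles; "qvel": joint speeds; "joint_efforts": joint torques, N m; "tool_pos": TCP position; "tool_rot": TCP orientation; "contact_force": force on the tool from outside, world axes, zero at the start; "torque": the same for the moment, N m; "opening": finger opening in m; "grip_force": force on a finger pad.
Only numpy, scipy, OpenCV 4.12 (cv2) and the standard library are available. Lean on these libraries where they do the work, as an engineer would, in place of code of your own. Each camera call takes 0.05 s, during which the arm holds its last target. There are 200 camera calls.

## Working session

There is one attempt and no reset: what is moved stays moved. The work goes in short steps, Python scripts to look and compute and a tool call to move; the robot and the scene stay as the last step left them, time stands still between calls to the robot, and variables do not carry over. Pictures are saved under pics/ and viewed, at most 10 in all, crops included, and the job is handed in when it is done.

Besides the shell and the picture viewer there is one more tool, called after "Call:" as name(argument=value, ...), one argument or row to a line, values as JSON. move_arm: Moves the arm, as the interface text tells. Shifts and turns lie within -1 to 1; 1 stands for 0.1 m of shift or pi rad of turn. Its arguments: {"type":"object","properties":{"motion":{"type":"array"},"fingers":{"type":"number"},"newtons":{"type":"number"}},"required":["motion"]}

```bash
mkdir -p pics && cat > h.py <<'E'
import numpy as np, cv2
from cell import robot
from scipy.spatial.transform import Rotation as R
def cam(n):
    c=robot.read_camera(n); c['f']=c['image'].shape[0]/2/np.tan(np.radians(c['vfov'])/2); return c
def cloud(c):
    h,w=c['range_z'].shape; v,u=np.mgrid[:h,:w]; d=c['range_z']
    P=np.stack([(u-c['cx'])/c['f']*d,-(v-c['cy'])/c['f']*d,-d],-1)
    E=np.array(c['extrinsics']); return P@E[:3,:3].T+E[:3,3]
def crop(c,name,x0,y0,x1,y1,s):
    im=c['image'][y0:y1,x0:x1]; cv2.imwrite('pics/'+name,cv2.resize(im,None,fx=s,fy=s,interpolation=cv2.INTER_CUBIC)[:,:,::-1])
E
python3 - <<'E'
from h import *
import pickle
for n in('side','top'):
    c=cam(n); crop(c,n+'0.png',0,0,560,420,1.4); pickle.dump(c,open(n+'.pkl','wb'))
    print(n,[(k,v) for k,v in c.items() if k not in('image','range_z')])
print(robot.observe(), robot.pinch_z)
E
```

```text
side [('vfov', 49.36534730344455), ('cx', 286.3862599007003), ('cy', 208.4262001163159), ('extrinsics', array([[-0.95697022,  0.18365789, -0.2246726 ,  0.27861967],
       [-0.28980527, -0.64452336,  0.70753271,  0.65558256],
       [-0.01486277,  0.74219904,  0.67001469,  0.74029695],
       [ 0.        ,  0.        ,  0.        ,  1.        ]])), ('f', np.float64(456.93667180157985))]
top [('vfov', 47.88938165697464), ('cx', 279.75568997274456), ('cy', 206.31073051226295), ('extrinsics', array([[ 0.01258501,  0.99541161, -0.0948543 ,  0.36818933],
       [-0.99991351,  0.01289048,  0.00260833, -0.04074957],
       [ 0.00381908,  0.09481327,  0.99548775,  1.21376796],
       [ 0.        ,  0.        ,  0.        ,  1.        ]])), ('f', np.float64(472.89575539449345))]
{'time': 0.1, 'qpos': array([-1.36202063e+00,  3.42686152e-01,  1.52490920e+00,  1.37716402e-05,
        1.27544227e+00, -1.46002379e-01]), 'qvel': array([-3.43607065e-04, -1.55544583e-05, -2.38841746e-03, -4.21043025e-05,
        2.08025967e-04,  1.42953132e-04]), 'joint_efforts': array([ 1.98136011e-03, -4.32002699e+01, -2.44696659e+01,  7.18171801e-02,
        5.26236277e-02, -6.69518636e-05]), 'tool_pos': array([ 0.18232179, -0.49192999,  0.22610159]), 'tool_rot': array([-3.14016497e+00, -2.23249852e-04,  3.54773900e-01]), 'contact_force': array([0.89904442, 0.36366983, 0.20900532]), 'torque': array([-0.04642483, -0.01231707, -0.00321507]), 'grip_force': 0.0, 'opening': 0.09164881216250947} 0.0188
```

View pics/side0.png

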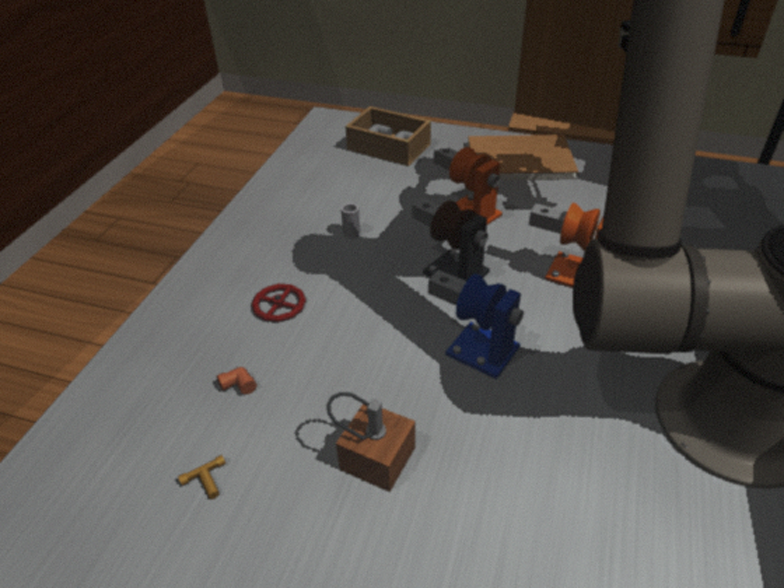

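View pics/top0.png

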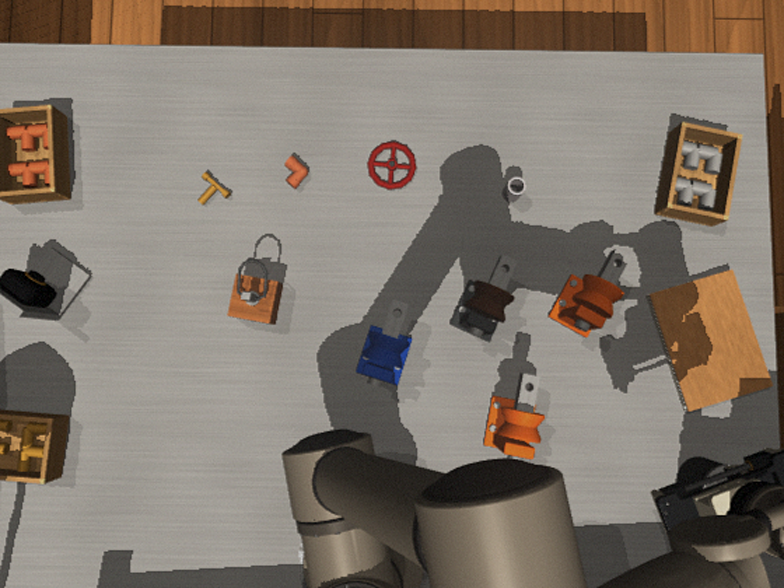

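Side view: block with pin at (375,440). Stands: blue (490,320), black with dark roller (460,240), red-orange (475,185) and orange (575,240). The top view shows them at (385,350), (485,300), (590,300) and (515,420). Only the black one is neither blue nor orange, so I'll confirm it in a crop with the pin.

```bash
python3 - <<'E'
from h import *
import pickle
t=pickle.load(open('top.pkl','rb'));s=pickle.load(open('side.pkl','rb'))
def cr(c,x0,y0,w,h):return cv2.resize(c['image'][y0:y0+h,x0:x0+w],(400,300),interpolation=cv2.INTER_CUBIC)
im=np.vstack([np.hstack([cr(t,315,175,80,60),cr(t,150,160,80,60)]),np.hstack([cr(s,280,130,100,75),cr(s,200,265,112,84)])])
cv2.imwrite('pics/c1.png',im[:,:,::-1])
for n,c in(('t',t),('s',s)):
    P=cloud(c)
    Z=P[...,2]
    # axle top: z~.114 near black stand (top px 340-370,180-235)
    if n=='t': 
        m=np.zeros(Z.shape,bool); m[175:240,315:375]=1
    else:
        m=np.zeros(Z.shape,bool); m[130:205,285:360]=1
    m&=(abs(Z-.114)<.006)
    p=P[m]; print(n,'axle',m.sum(),p.mean(0),np.median(p[:,2]))
    r=cv2.minAreaRect((p[:,:2]*1000).astype(np.float32)); print(r, cv2.boxPoints(r).round(1).tolist())
    # block top
    m=np.zeros(Z.shape,bool)
    if n=='t': m[160:240,155:210]=1
    else: m[265:350,230:300]=1
    mb=m&(abs(Z-.06)<.005); p=P[mb]; print(n,'block',mb.sum()); r=cv2.minAreaRect((p[:,:2]*1000).astype(np.float32)); print(r)
    mp=m&(Z>.085)&(Z<.13); p=P[mp]
    print('hi',mp.sum(),np.c_[p*1000,np.argwhere(mp)].round(0).astype(int)[::max(1,len(p)//45)].tolist())
E
```

```text
t axle 412 [ 0.4789349  -0.21609833  0.11356233] 0.11353633742989899
((463.6893310546875, -211.368408203125), (67.94097900390625, 142.25234985351562), 66.54667663574219) [[384.8999938964844, -214.1999969482422], [515.4000244140625, -270.79998779296875], [542.5, -208.5], [412.0, -151.89999389648438]]
t block 738
((458.83013916015625, 200.28286743164062), (75.81150817871094, 75.06546783447266), 80.4822998046875)
hi 131 [[522, 199, 100, 185, 178], [523, 196, 91, 185, 180], [520, 204, 94, 186, 176], [520, 199, 97, 186, 178], [520, 195, 96, 186, 180], [521, 190, 93, 186, 182], [521, 185, 94, 186, 184], [518, 209, 96, 187, 174], [518, 204, 95, 187, 176], [518, 195, 95, 187, 180], [518, 190, 93, 187, 182], [518, 185, 94, 187, 184], [516, 212, 90, 188, 173], [516, 208, 90, 188, 175], [516, 183, 93, 188, 185], [516, 179, 90, 188, 187], [514, 213, 87, 189, 173], [514, 183, 92, 189, 185], [513, 177, 97, 189, 187], [511, 217, 91, 190, 171], [511, 212, 91, 190, 173], [512, 177, 87, 190, 188], [509, 215, 86, 191, 172], [509, 176, 91, 191, 188], [506, 219, 90, 192, 170], [507, 215, 88, 192, 172], [
[... 2162 characters left out ...]
117, 292, 268], [518, 210, 95, 293, 235], [460, 209, 114, 293, 266], [454, 197, 101, 293, 272], [463, 210, 111, 294, 264], [454, 205, 108, 294, 270], [466, 207, 103, 295, 263], [455, 207, 108, 295, 269], [513, 213, 91, 296, 237], [457, 208, 106, 296, 268], [513, 217, 93, 297, 236], [460, 209, 103, 297, 266], [453, 199, 92, 297, 272], [462, 210, 100, 298, 265], [453, 204, 96, 298, 271], [466, 210, 96, 299, 263], [455, 209, 98, 299, 269], [507, 220, 91, 300, 239], [458, 210, 96, 300, 267], [509, 220, 88, 301, 238], [464, 209, 90, 301, 264], [454, 207, 91, 301, 270], [499, 220, 88, 302, 243], [455, 210, 93, 302, 269], [499, 221, 87, 303, 243], [499, 222, 86, 304, 243], [490, 222, 85, 305, 248]]
```

View pics/c1.png

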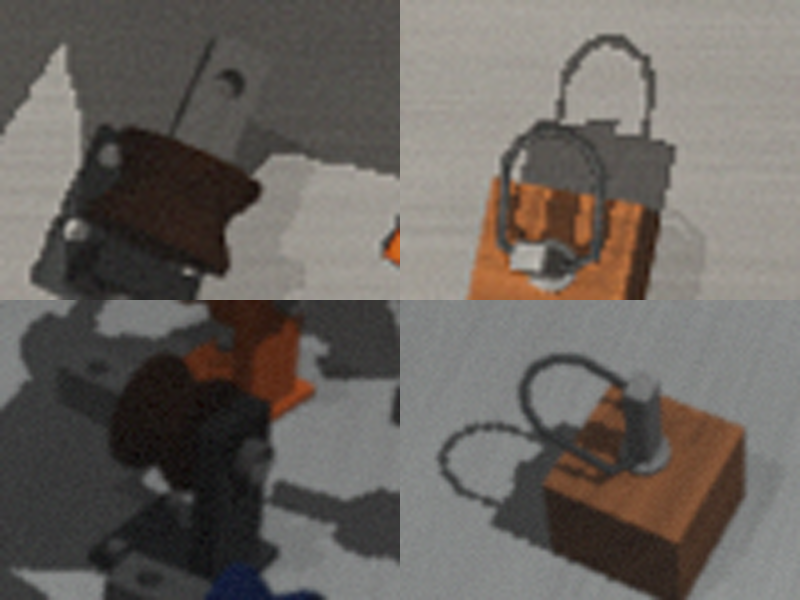

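The crop shows the target at top left: black frame, dark-brown roller, hole at crop (230,83) = top px (361,191.6). At top right the ring opens towards world +x from the pin. Now I'll refine the poses.

```bash
cat >> h.py <<'E'
def ray(c,u,v,z):
    E=np.array(c['extrinsics']);d=E[:3,:3]@np.array([(u-c['cx'])/c['f'],-(v-c['cy'])/c['f'],-1]);return E[:3,3]+d*(z-E[2,3])/d[2]
E
python3 - <<'E'
from h import *
import pickle
from scipy.spatial import cKDTree
t=pickle.load(open('top.pkl','rb'));s=pickle.load(open('side.pkl','rb'))
print('hole top',ray(t,315+230/5,175+83/5,.114),'side',ray(s,280+100/4,130+66/4,.114))
for q in [(214,40),(270,62),(172,132),(238,160)]: print('edge',ray(t,315+q[0]/5,175+q[1]/5,.114).round(4))
h0=ray(t,361,191.6,.114)
yaw=np.radians(-24.5)
for c in(t,s):
    P=cloud(c).reshape(-1,3); 
    for k in range(3):
        a=np.array([np.cos(yaw),np.sin(yaw)]);b=np.array([-a[1],a[0]])
        d=P[:,:2]-h0[:2]; x=d@a;y=d@b
        m=(abs(P[:,2]-.114)<.005)&(x>-40)&(x<.04)&(x>-.03)&(abs(y)<.022)
        q=(P[m,:2]*1000).astype(np.float32); r=cv2.minAreaRect(q)
        mm=m; xs=x[m];ys=y[m]
        # edges: per x-bin midpoint
        bins=np.arange(-.028,.018,.004); mid=[];bx=[]
        for lo in bins:
            k2=(xs>=lo)&(xs<lo+.004)
            if k2.sum()>5: mid.append((ys[k2].max()+ys[k2].min())/2);bx.append(lo+.002)
        p=np.polyfit(bx,mid,1); yaw+=np.arctan(p[0])
    print('axle n',m.sum(),'yaw',np.degrees(yaw),'mid off mm',p[1]*1000,'end x',np.sort(xs)[-5:]*1000,'y rng',ys.min()*1000,ys.max()*1000)
# pin
for n,c in(('t',t),('s',s)):
    P=cloud(c).reshape(-1,3); d=np.hypot(P[:,0]-.459,P[:,1]-.201)
    m=(d<.015)&(P[:,2]>.1105)&(P[:,2]<.122); q=P[m]; r=cv2.minAreaRect((q[:,:2]*1000).astype(np.float32)); print(n,'pin top',m.sum(),q.mean(0),r)
    m=(P[:,0]>.475)&(P[:,0]<.54)&(P[:,1]>.15)&(P[:,1]<.24)&(P[:,2]>.070+.0)&(P[:,2]<.105); q=P[m]
    # symmetry fit of ring: per-x... fit yaw s.t. |y| mirrored
    best=None
    for yw in np.radians(np.arange(-25,15,.5)):
        for off in np.arange(-.006,.0061,.0005):
            x=(q[:,0]-.460)*np.cos(yw)+(q[:,1]-.2015)*np.sin(yw); y=-(q[:,0]-.460)*np.sin(yw)+(q[:,1]-.2015)*np.cos(yw)-off
            A=np.c_[x,y];D=np.minimum(cKDTree(A).query(A*[1,-1])[0],.006).mean()
            if best is None or D<best[0]:best=(D,np.degrees(yw),off,x.max())
    print('ring',len(q),best)
E
```

```text
hole top [ 0.51009117 -0.23366891  0.114     ] side [ 0.50998387 -0.23072557  0.114     ]
edge [ 0.5303 -0.2262  0.114 ]
edge [ 0.5203 -0.2525  0.114 ]
edge [ 0.4866 -0.2064  0.114 ]
edge [ 0.4739 -0.2373  0.114 ]
axle n 219 yaw -22.667723627486552 mid off mm 2.1299247142522106 end x [19.15379831 19.24782547 19.37400748 19.5036405  19.68730234] y rng -12.007339703543394 16.290040311362134
axle n 135 yaw -25.67655023204489 mid off mm 4.5185639358507785 end x [19.19269153 19.34627545 19.43616511 20.8537064  21.63699064] y rng -12.706155188503269 20.73278464732723
t pin top 38 [0.4584855  0.20025608 0.11449743] ((458.7885437011719, 200.53318786621094), (14.98204517364502, 13.574485778808594), 85.97528839111328)
ring 111 (np.float64(0.0010351943010158736), np.float64(-5.5), np.float64(-0.0019999999999999966), np.float64(0.06362109101213924))
s pin top 77 [0.45977835 0.20336851 0.11527837] ((460.0733947753906, 202.5049285888672), (16.14350700378418, 13.6909761428833), 83.76573181152344)
ring 187 (np.float64(0.001052527700485771), np.float64(-2.0), np.float64(-0.0014999999999999961), np.float64(0.06596477124750329))
```

Call:
move_arm(
  motion=[
    [0.3,-0.3,0,0,0,0],
    [0.65,-0.6,0,0,0,0],
    [1,-0.9,0,0,0,0],
  ],
  fingers=1,
  newtons=20,
)

```text
time: 0.48
tool_pos: [0.2452, -0.3718, 0.2263]
tool_rot: [-3.141, -0.0, 0.354]
contact_force: [1.0, -0.8, 0.3]
opening: 0.0921
grip_force: 0.0
```

Call:
move_arm(
  motion=[
    [0.35,-0.3,0,0,0,0],
    [0.7,-0.6,0,0,0,0],
    [1,-0.9,0,0,0,0],
  ],
)

```text
time: 0.85
tool_pos: [0.3079, -0.2525, 0.2265]
tool_rot: [-3.141, -0.0, 0.355]
contact_force: [0.8, -0.6, -0.2]
opening: 0.0914
grip_force: 0.0
```

Call:
move_arm(
  motion=[
    [0.35,-0.3,0,0,0,0],
    [0.7,-0.6,0,0,0,0],
    [1,-0.9,0,0,0,0],
  ],
)

```text
time: 1.23
tool_pos: [0.3704, -0.1334, 0.2266]
tool_rot: [-3.142, 0.0, 0.355]
contact_force: [1.1, -1.8, 0.4]
opening: 0.0916
grip_force: 0.0
```

Call:
move_arm(
  motion=[
    [0.35,-0.3,0,0,0,0],
    [0.7,-0.6,0,0,0,0],
    [1,-0.9,0,0,0,0],
  ],
)

```text
time: 1.6
tool_pos: [0.4329, -0.0142, 0.2265]
tool_rot: [-3.142, 0.0, 0.355]
contact_force: [0.2, -0.0, 0.3]
opening: 0.0917
grip_force: 0.0
```

Call:
move_arm(
  motion=[
    [0.3,-0.3,0,0,0,0],
    [0.6,-0.6,0,0,0,0],
    [0.8,-0.97,0,0,0,0],
  ],
)

```text
time: 1.98
tool_pos: [0.4743, 0.1043, 0.2263]
tool_rot: [3.142, 0.0, 0.355]
contact_force: [0.4, 0.7, -0.3]
opening: 0.0916
grip_force: 0.0
```

Call:
move_arm(
  motion=[
    [0.1,-0.4,0,0,0,0.05],
    [0.2,-0.7,0,0,0,0.1],
    [0.2,-0.97,-0.05,0,0,0.141],
    [0.2,-0.97,0,0,0,0.141],
    [0.2,-0.97,0,0,0,0.141],
  ],
)

```text
time: 2.6
tool_pos: [0.4585, 0.2002, 0.2259]
tool_rot: [3.141, 0.001, -0.086]
contact_force: [0.5, 0.7, 0.6]
opening: 0.0918
grip_force: 0.0
```

Call:
move_arm(
  motion=[
    [0.01,-0.01,0.4,0,0,0],
    [0.01,-0.01,0.8,0,0,0],
    [0.01,-0.01,0.8,0,0,0],
  ],
)

```text
time: 2.98
tool_pos: [0.4583, 0.2002, 0.1443]
tool_rot: [3.139, 0.006, -0.089]
contact_force: [-0.1, -0.1, 0.4]
opening: 0.0919
grip_force: 0.0
```

Call:
move_arm(
  motion=[
    [0,0,0.2,0,0,0],
    [0,0,0.4,0,0,0],
    [0,0,0.6,0,0,0],
    [0,0,0.64,0,0,0],
    [0,0,0.64,0,0,0],
  ],
)

```text
time: 3.6
tool_pos: [0.4608, 0.2017, 0.0838]
tool_rot: [-3.141, -0.001, -0.088]
contact_force: [0.1, 0.0, -0.3]
opening: 0.092
grip_force: 0.0
```

```bash
python3 - <<'E'
from h import *
c=cam('side'); a=c['image'][245:365,190:350]; d=cam('top')['image'][150:270,120:280]
cv2.imwrite('pics/g1.png',np.hstack([cv2.resize(i,(400,300),interpolation=cv2.INTER_CUBIC) for i in(a,d)])[:,:,::-1])
o=robot.observe();print(o['tool_pos'],o['tool_rot'],o['contact_force'])
E
```

```text
[0.46076174 0.20184949 0.08390895] [-3.14100539e+00 -2.00070391e-03 -8.81120274e-02] [-0.0619956   0.06354107 -0.3058705 ]
```

View pics/g1.png

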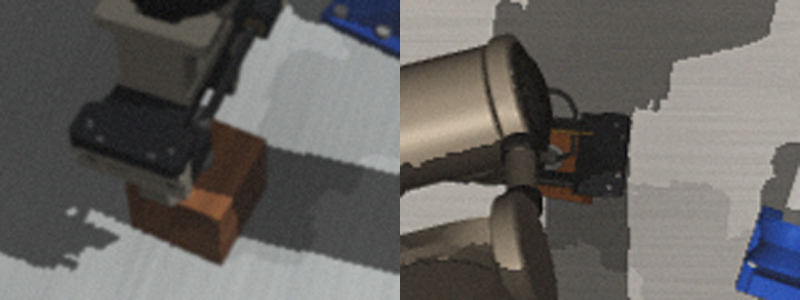

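The picture shows the fingers straddling the block, with the pin at about (560,155) in the right half. Closing now.

Call:
move_arm(
  motion=[
    [0,0,0.02,0,0,0],
    [0,0,0.02,0,0,0],
    [0,0,0.02,0,0,0],
    [0,0,0.02,0,0,0],
    [0,0,0.02,0,0,0],
    [0,0,0.02,0,0,0],
    [0,0,0.02,0,0,0],
    [0,0,0.02,0,0,0],
  ],
  fingers=-1,
  newtons=30,
)

```text
time: 4.7
tool_pos: [0.4599, 0.2016, 0.0807]
tool_rot: [3.141, -0.0, -0.088]
contact_force: [-0.7, -0.5, -1.0]
opening: 0.0167
grip_force: 3.3
```

Call:
move_arm(
  motion=[
    [0,0,-0.1,0,0,0],
    [0,0,-0.25,0,0,0],
    [0,0,-0.45,0,0,0],
    [0,0,-0.65,0,0,0],
    [0,0,-0.65,0,0,0],
  ],
)

```text
time: 5.32
tool_pos: [0.4611, 0.2021, 0.1478]
tool_rot: [-3.14, -0.004, -0.088]
contact_force: [-0.8, -1.1, -2.3]
opening: 0.0157
grip_force: 30.0
```

Call:
move_arm(
  motion=[
    [0,0,-0.25,0,0,0],
    [0,0,-0.5,0,0,0],
    [0,0,-0.7,0,0,0],
    [0,0,-0.7,0,0,0],
    [0,0,-0.7,0,0,0],
  ],
)

```text
time: 5.95
tool_pos: [0.4592, 0.2016, 0.2145]
tool_rot: [3.141, 0.002, -0.088]
contact_force: [-0.3, -0.2, -1.7]
opening: 0.0162
grip_force: 30.0
```

```bash
python3 - <<'E'
from h import *
c=cam('side'); a=c['image'][205:325,190:350]; d=cam('top')['image'][150:270,120:280]
cv2.imwrite('pics/g2.png',np.hstack([cv2.resize(i,(400,300),interpolation=cv2.INTER_CUBIC) for i in(a,d)])[:,:,::-1])
o=robot.observe();print(o['tool_pos'],o['tool_rot'],o['contact_force'],o['grip_force'],o['opening'])
E
```

```text
[0.45923626 0.20160426 0.21440235] [ 3.14066693e+00  2.26913070e-03 -8.81911222e-02] [ 1.15929853 -0.36700746 -2.34461428] 29.99949038028717 0.016019784026203326
```

View pics/g2.png

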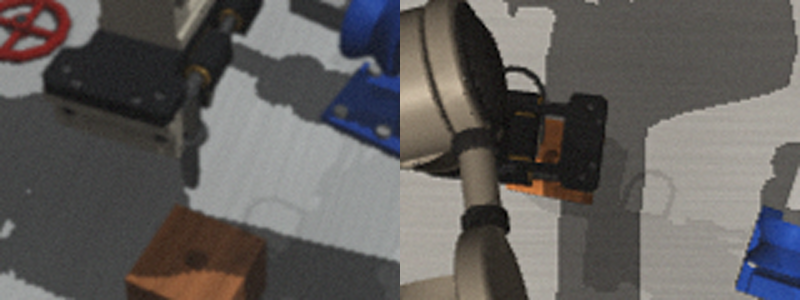

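The pin hangs straight in the fingers with its ring open, and the block's hole is empty. Carrying it to the axle.

Call:
move_arm(
  motion=[
    [0.1,0.2,0,0,0,0],
    [0.15,0.5,0,0,0,0],
    [0.2,0.9,0,0,0,0],
  ],
)

```text
time: 6.42
tool_pos: [0.4716, 0.1099, 0.2147]
tool_rot: [3.141, 0.001, -0.087]
contact_force: [-0.3, -0.5, -2.4]
opening: 0.016
grip_force: 30.0
```

Call:
move_arm(
  motion=[
    [0.1,0.3,0,0,0,0],
    [0.2,0.6,0,0,0,0],
    [0.3,0.9,0,0,0,0],
  ],
)

```text
time: 6.8
tool_pos: [0.4936, 0.0171, 0.2148]
tool_rot: [3.142, 0.001, -0.088]
contact_force: [0.7, 1.1, -1.7]
opening: 0.0157
grip_force: 30.0
```

Call:
move_arm(
  motion=[
    [0.1,0.3,0,0,0,0],
    [0.2,0.6,0,0,0,0],
    [0.25,0.9,0,0,0,0],
  ],
)

```text
time: 7.18
tool_pos: [0.5107, -0.0748, 0.2147]
tool_rot: [-3.141, 0.002, -0.088]
contact_force: [0.0, -0.2, -2.2]
opening: 0.0157
grip_force: 30.0
```

Call:
move_arm(
  motion=[
    [0.1,0.3,0,0,0,0],
    [0.14,0.6,0,0,0,0],
    [0.14,0.9,0,0,0,0],
  ],
)

```text
time: 7.55
tool_pos: [0.5166, -0.1655, 0.2145]
tool_rot: [-3.141, 0.002, -0.088]
contact_force: [0.6, 0.2, -2.4]
opening: 0.0159
grip_force: 30.0
```

Call:
move_arm(
  motion=[
    [0,0.3,0,0,0,0.04],
    [0,0.5,0,0,0,0.08],
    [0,0.6,0,0,0,0.105],
    [0,0.667,0,0,0,0.105],
    [0,0.667,0,0,0,0.105],
    [0,0.667,0,0,0,0.105],
    [0,0.667,0,0,0,0.105],
  ],
)

```text
time: 8.43
tool_pos: [0.5111, -0.2306, 0.2157]
tool_rot: [-3.142, -0.0, -0.417]
contact_force: [0.7, 0.2, -1.9]
opening: 0.016
grip_force: 30.0
```

```bash
python3 - <<'E'
from h import *
c=cam('side'); a=c['image'][95:215,240:400]; d=cam('top')['image'][145:235,300:420]
cv2.imwrite('pics/g3.png',np.hstack([cv2.resize(i,(400,300),interpolation=cv2.INTER_CUBIC) for i in(a,d)])[:,:,::-1])
o=robot.observe();print(o['tool_pos'],o['tool_rot'],o['contact_force'],o['grip_force'],o['opening'])
E
```

```text
[ 0.5110781  -0.23072277  0.2157979 ] [ 3.14154188e+00 -1.55236255e-04 -4.17238462e-01] [ 0.80285265  0.45358688 -1.81818812] 29.999499320983887 0.015929508297089383
```

View pics/g3.png

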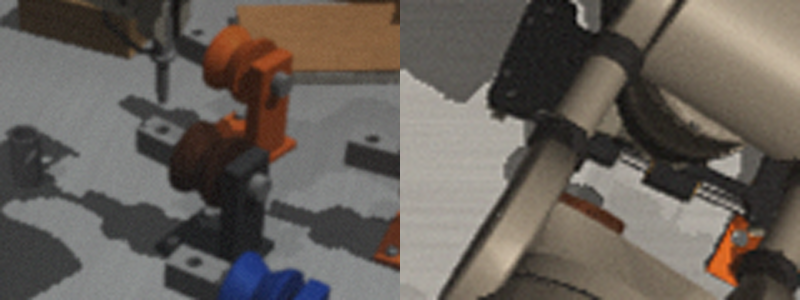

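The left half shows the nose at (162,100), just above the axle's hole at (160,130). I'll lower it close to the axle and compare in an enlarged crop.

Call:
move_arm(
  motion=[
    [0,0,0.08,0,0,0],
    [0,0,0.16,0,0,0],
    [0,0,0.24,0,0,0],
    [0,0,0.26,0,0,0],
    [0,0,0.26,0,0,0],
    [0,0,0.26,0,0,0],
  ],
)

```text
time: 9.28
tool_pos: [0.5111, -0.2312, 0.19]
tool_rot: [3.141, -0.001, -0.418]
contact_force: [0.4, 0.3, -1.5]
opening: 0.0157
grip_force: 30.0
```

```bash
python3 - <<'E'
from h import *
c=cam('side'); crop(c,'g4.png',280,105,340,165,10)
import pickle; pickle.dump(c,open('side2.pkl','wb'))
o=robot.observe();print(o['tool_pos'],o['tool_rot'],o['contact_force'],o['grip_force'],o['opening'])
E
```

```text
[ 0.51112328 -0.23119689  0.19002152] [ 3.14145345e+00 -6.61240910e-04 -4.18058528e-01] [ 0.36058956  0.51722427 -1.65719554] 29.999509155750275 0.016168302765039874
```

View pics/g4.png

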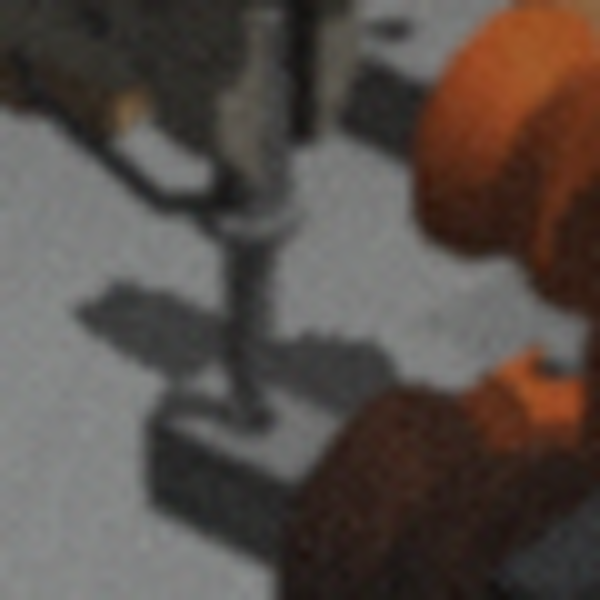

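The crop shows the collar centred at (257,228), the nose ending at about (243,395) and the hole's dark patch at about (255,415). I'll check this by projection.

```bash
python3 - <<'E'
from h import *
import pickle
c=pickle.load(open('side2.pkl','rb')); s=pickle.load(open('side.pkl','rb'))
E=np.array(c['extrinsics'])
def prj(p):
    q=E[:3,:3].T@(np.array(p)-E[:3,3]); return np.array([c['cx']+c['f']*q[0]/-q[2],c['cy']-c['f']*q[1]/-q[2]])
cr=lambda p:((prj(p)-[280,105]+.5)*10-.5).round(0)
T=[.5111,-.2312]
print('collar under',cr(T+[.169]),'pin mid -20',cr(T+[.149]),'-36',cr(T+[.133]),'nose',cr(T+[.121]),'hole there',cr(T+[.114]))
a=np.array([np.cos(-.418),np.sin(-.418)]);b=np.array([-a[1],a[0]])
for x,y in[(20,14),(20,-14),(-30,14),(-15,-14),(6.75,0),(-6.75,0),(0,6.75),(0,-6.75)]: print(x,y,cr(list(np.array(T)+a*x/1e3+b*y/1e3)+[.114]))
# hole in the first side image enlarged as ascii of brightness
g=cv2.cvtColor(s['image'],cv2.COLOR_RGB2GRAY)[138:160,292:316]
print('orig rows138 cols292');print(g)
E
```

```text
collar under [253. 221.] pin mid -20 [252. 294.] -36 [251. 351.] nose [251. 393.] hole there [251. 418.]
20 14 [149. 413.]
20 -14 [223. 363.]
-30 14 [312. 490.]
-15 -14 [336. 415.]
6.75 0 [229. 408.]
-6.75 0 [272. 428.]
0 6.75 [233. 430.]
0 -6.75 [268. 405.]
orig rows138 cols292
[[ 61  59  60  59  54  60  61  56  62  55  60  62  73  87 105 115 112 106
   80  85  92  95 104 111]
 [ 62  59  55  60  62  57  58  61  56  58  57  57  60  60  65  75  69  73
   59  61  65  65  68  74]
 [ 59  56  57  56  58  57  57  58  57  56  59  58  55  58  53  56  55  54
   56  54  52  55  59  54]
 [ 60  57  59  59  61  58  55  61  61  62  57  61  58  56  56  55  56  56
   54  53  54  56  57  57]
 [ 61  59  63  58  62  63  61  59  59  62  61  61  59  60  57  52  61  55
   58  55  57  56  58  59]
 [ 59  59  60  58  61  58  61  60  60  64  62  64  65  64  61  57  61  57
   54  54  59  58  59  57]
 [ 59  60  57  57  61  59  63  64  59  60  60  56  59  59  60  61  61  60
   57  56  59  53  58  58]
 [ 65  57  59  61  64  59  59  60  63  54  54  48  51  47  53  64  61  61
   61  57  58  53  54  46]
 [ 60  58  5
[... 702 characters left out ...]
57  51  43  41  39  40  43  37  40  39  39  39  39  39  35  43  47
   36  27  25  26  24  23]
 [ 63  55  50  46  40  38  41  39  41  39  41  43  36  40  37  39  34  33
   26  22  22  23  23  26]
 [ 59  58  48  45  42  43  39  42  37  43  39  35  38  39  41  37  37  29
   20  23  26  26  24  22]
 [ 54  58  55  55  47  41  36  40  40  43  42  39  43  34  41  38  33  26
   21  23  26  24  18  27]
 [ 58  58  57  56  59  54  48  44  39  42  40  37  44  43  37  38  37  28
   23  19  21  20  16  23]
 [ 59  59  56  57  56  56  55  52  48  42  34  42  40  38  41  41  27  19
   27  24  25  22  21  24]
 [ 55  53  55  54  56  52  62  58  55  54  46  43  42  44  36  34  24  25
   20  23  22  24  24  23]]
```

Call:
move_arm(
  motion=[
    [0.005,-0.005,0.02,0,0,0],
    [0.005,-0.005,0.04,0,0,0],
    [0.005,-0.005,0.05,0,0,0],
    [0.005,-0.005,0.06,0,0,0],
    [0.005,-0.005,0.07,0,0,0],
    [0.005,-0.005,0.08,0,0,0],
    [0.005,-0.005,0.08,0,0,0],
    [0.005,-0.005,0.08,0,0,0],
  ],
)

```text
time: 10.32
tool_pos: [0.5117, -0.2309, 0.1818]
tool_rot: [3.141, -0.0, -0.418]
contact_force: [-0.2, -0.0, -3.4]
opening: 0.0161
grip_force: 30.0
```

Call:
move_arm(
  motion=[
    [0,0,0.01,0,0,0],
    [0,0,0.02,0,0,0],
    [0,0,0.03,0,0,0],
    [0,0,0.04,0,0,0],
    [0,0,0.04,0,0,0],
  ],
)

```text
time: 10.95
tool_pos: [0.5116, -0.2309, 0.1777]
tool_rot: [3.141, -0.0, -0.418]
contact_force: [0.7, -0.3, -2.0]
opening: 0.016
grip_force: 30.0
```

Call:
move_arm(
  motion=[
    [0,0,0.01,0,0,0],
    [0,0,0.02,0,0,0],
    [0,0,0.03,0,0,0],
    [0,0,0.04,0,0,0],
    [0,0,0.05,0,0,0],
    [0,0,0.06,0,0,0],
    [0,0,0.06,0,0,0],
  ],
)

```text
time: 11.82
tool_pos: [0.5118, -0.2312, 0.1718]
tool_rot: [3.141, -0.001, -0.418]
contact_force: [0.5, -3.1, -1.2]
opening: 0.0159
grip_force: 30.0
```

Call:
move_arm(
  motion=[
    [0.002,0.006,0.01,0,0,0],
    [0.002,0.006,0.02,0,0,0],
    [0.002,0.006,0.03,0,0,0],
    [0.002,0.006,0.04,0,0,0],
    [0.002,0.006,0.04,0,0,0],
  ],
)

```text
time: 12.45
tool_pos: [0.5116, -0.2316, 0.1676]
tool_rot: [3.141, -0.0, -0.418]
contact_force: [0.7, -3.5, -2.0]
opening: 0.016
grip_force: 30.0
```

Call:
move_arm(
  motion=[
    [0.003,0.006,0.01,0,0,0],
    [0.003,0.006,0.02,0,0,0],
    [0.003,0.006,0.03,0,0,0],
    [0.003,0.006,0.04,0,0,0],
    [0.003,0.006,0.04,0,0,0],
  ],
)

```text
time: 13.08
tool_pos: [0.5115, -0.2319, 0.1635]
tool_rot: [-3.141, 0.001, -0.418]
contact_force: [1.0, -2.8, -1.8]
opening: 0.0157
grip_force: 30.0
```

Call:
move_arm(
  motion=[
    [0.002,0.004,0.015,0,0,0],
    [0.002,0.004,0.03,0,0,0],
    [0.002,0.004,0.045,0,0,0],
    [0.002,0.004,0.06,0,0,0],
    [0.002,0.004,0.075,0,0,0],
    [0.002,0.004,0.09,0,0,0],
    [0.002,0.004,0.1,0,0,0],
    [0.002,0.004,0.1,0,0,0],
  ],
)

```text
time: 14.08
tool_pos: [0.5116, -0.2326, 0.1536]
tool_rot: [3.142, 0.0, -0.418]
contact_force: [1.1, -0.1, -2.1]
opening: 0.0157
grip_force: 30.0
```

Call:
move_arm(
  motion=[
    [0,0,0.02,0,0,0],
    [0,0,0.04,0,0,0],
    [0,0,0.06,0,0,0],
    [0,0,0.08,0,0,0],
    [0,0,0.1,0,0,0],
    [0,0,0.12,0,0,0],
    [0,0,0.14,0,0,0],
    [0,0,0.15,0,0,0],
    [0,0,0.16,0,0,0],
    [0,0,0.16,0,0,0],
  ],
)

```text
time: 15.32
tool_pos: [0.5116, -0.2326, 0.1377]
tool_rot: [3.142, 0.0, -0.418]
contact_force: [-0.2, -0.1, -1.5]
opening: 0.0156
grip_force: 30.0
```

Call:
move_arm(
  motion=[
    [0,0,0.005,0,0,0],
    [0,0,0.01,0,0,0],
    [0,0,0.015,0,0,0],
    [0,0,0.02,0,0,0],
    [0,0,0.02,0,0,0],
  ],
)

```text
time: 15.95
tool_pos: [0.5116, -0.2325, 0.1357]
tool_rot: [3.142, 0.0, -0.418]
contact_force: [0.7, -0.3, -2.2]
opening: 0.016
grip_force: 30.0
```

Call:
move_arm(
  motion=[
    [0,0,0.003,0,0,0],
    [0,0,0.006,0,0,0],
    [0,0,0.006,0,0,0],
  ],
)

```text
time: 16.32
tool_pos: [0.5116, -0.2326, 0.1351]
tool_rot: [3.142, 0.0, -0.418]
contact_force: [-0.2, -0.1, -1.8]
opening: 0.0155
grip_force: 30.0
```

Call:
move_arm(
  motion=[
    [0,0,0.003,0,0,0],
    [0,0,0.006,0,0,0],
    [0,0,0.009,0,0,0],
    [0,0,0.01,0,0,0],
    [0,0,0.01,0,0,0],
  ],
)

```text
time: 16.95
tool_pos: [0.5117, -0.2326, 0.1347]
tool_rot: [3.141, -0.001, -0.418]
contact_force: [-2.6, 0.6, 5.2]
opening: 0.0159
grip_force: 30.0
```

Contact is felt at 7 N with the collar at its expected height, so the pin is home. Releasing and rising.

Call:
move_arm(
  motion=[
    [0,0,0,0,0,0],
    [0,0,0,0,0,0],
    [0,0,0,0,0,0],
    [0,0,0,0,0,0],
    [0,0,0,0,0,0],
  ],
  fingers=0.1,
)

```text
time: 17.58
tool_pos: [0.5116, -0.2326, 0.1341]
tool_rot: [3.142, -0.0, -0.418]
contact_force: [0.1, -0.1, -1.1]
opening: 0.0504
grip_force: 0.0
```

Call:
move_arm(
  motion=[
    [0,0,-0.1,0,0,0],
    [0,0,-0.3,0,0,0],
    [0,0,-0.6,0,0,0],
    [0,0,-0.8,0,0,0],
    [0,0,-0.8,0,0,0],
  ],
)

```text
time: 18.2
tool_pos: [0.5125, -0.2331, 0.2163]
tool_rot: [3.141, -0.004, -0.418]
contact_force: [-0.6, -0.3, 0.0]
opening: 0.0508
grip_force: 0.0
```

Call:
move_arm(
  motion=[
    [0.3,0,0,0,0,0],
    [0.6,0,0,0,0,0],
    [0.68,0,0,0,0,0],
    [0.68,0,0,0,0,0],
    [0.68,0,0,0,0,0],
  ],
  fingers=-1,
)

```text
time: 18.82
tool_pos: [0.573, -0.2598, 0.214]
tool_rot: [-3.142, 0.001, -0.418]
contact_force: [0.1, 1.0, 0.3]
opening: 0.0047
grip_force: 0.0
```

```bash
python3 - <<'E'
from h import *
c=cam('side'); crop(c,'g5.png',265,90,345,150,9)
P=cloud(c).reshape(-1,3)
a=np.array([np.cos(-.418),np.sin(-.418)]);b=np.array([-a[1],a[0]])
d=P[:,:2]-[.5117,-.2326];x=d@a*1e3;y=d@b*1e3;z=P[:,2]*1e3-114
m=(x>12)&(x<75)&(abs(y)<30)&(z>5)&(z<45)
print(np.c_[x,y,z][m].round(0).astype(int)[::max(1,m.sum()//50)].tolist())
m=(abs(x)<12)&(abs(y)<12)&(z>30)&(z<62);print('pin',m.sum(),z[m].max() if m.any() else 0,x[m].mean(),y[m].mean())
o=robot.observe();print(o['tool_pos'],o['tool_rot'],o['contact_force'],o['opening'])
E
```

```text
[[63, -2, 36], [59, -1, 37], [63, -9, 32], [59, -9, 34], [59, -12, 32], [57, -14, 32], [56, -16, 32], [53, -16, 33], [62, 3, 36], [59, 2, 36], [59, -1, 35], [57, -2, 35], [58, -7, 32], [56, -9, 32], [57, -13, 30], [54, -14, 31], [52, -15, 31], [51, -18, 30], [49, -19, 30], [47, -20, 30], [61, 8, 35], [59, 6, 35], [58, 3, 34], [51, -17, 27], [46, -16, 30], [43, -19, 29], [41, -20, 30], [60, 12, 35], [59, 10, 35], [60, 5, 32], [42, -19, 27], [41, -21, 26], [40, -24, 25], [59, 14, 33], [57, 13, 34], [41, -21, 24], [35, -18, 27], [34, -20, 27], [54, 19, 35], [53, 17, 35], [38, -21, 22], [33, -19, 25], [31, -20, 26], [59, 18, 30], [56, 17, 31], [52, 18, 32], [32, -18, 23], [30, -19, 24], [53, 21, 31], [53, 17, 29], [50, 24, 31], [50, 21, 30], [46, 25, 30], [47, 21, 28], [47, 24, 27], [44, 23, 27], [41, 23, 28], [41, 28, 28], [39, 26, 28], [40, 22, 26], [40, 25, 24], [37, 25, 25], [34, 25, 27], [39, 23, 21], [34, 24, 23], [30, 26, 26], [33, 26, 22], [30, 26, 23], [28, 24, 23], [28, 28, 22], [26, 26, 22], [24, 25, 22], [27, 26, 19], [22, 28, 22], [21, 25, 21], [22, 27, 19], [21, 25, 18], [18, 25, 19], [18, 22, 18], [17, 26, 17], [14, 26, 19], [15, 26, 16]]
pin 94 57.883288136574265 -3.18868953307142 4.813146153549118
[ 0.57305765 -0.25982446  0.21418045] [ 3.14155569e+00  5.35588931e-04 -4.18019784e-01] [0.39620895 0.28100385 0.09559726] 0.0022405511050893434
```

View pics/g5.png

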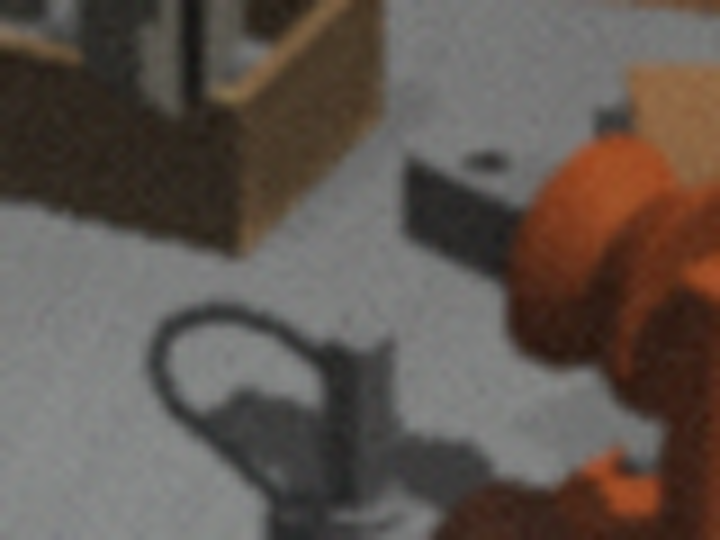

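The view shows the pin seated upright with the ring open, its arc peaking at about (215,310). The cloud puts the ring end at x≈62, z≈34 mm from the pin. Now I'll flip the ring.

Call:
move_arm(
  motion=[
    [-0.03,0,0.2,0,0,0],
    [-0.07,0,0.4,0,0,0],
    [-0.07,0,0.55,0,0,0],
    [-0.07,0,0.6,0,0,0],
    [-0.07,0,0.6,0,0,0],
  ],
)

```text
time: 19.5
tool_pos: [0.5675, -0.2574, 0.1543]
tool_rot: [3.142, -0.0, -0.418]
contact_force: [0.5, -0.2, -0.7]
opening: 0.0004
grip_force: 0.0
```

Call:
move_arm(
  motion=[
    [0,0,0.03,0,0,0],
    [0.01,0,0.07,0,0,0],
    [0.015,0,0.11,0,0,0],
    [0.02,0,0.15,0,0,0],
    [0.02,0,0.19,0,0,0],
    [0.02,0,0.23,0,0,0],
    [0.02,0,0.27,0,0,0],
    [0.02,0,0.31,0,0,0],
    [0.015,0,0.35,0,0,0],
    [0.01,0,0.4,0,0,0],
    [0,0,0.45,0,0,0],
    [-0.01,0,0.49,0,0,0],
  ],
)

```text
time: 21.0
tool_pos: [0.566, -0.2567, 0.1045]
tool_rot: [-3.142, 0.001, -0.418]
contact_force: [-1.0, 0.3, 1.7]
opening: 0.0004
grip_force: 0.8
```

Call:
move_arm(
  motion=[
    [-0.005,0,0.03,0,0,0],
    [-0.01,0,0.06,0,0,0],
    [-0.02,0,0.1,0,0,0],
    [-0.03,0,0.13,0,0,0],
    [-0.04,0,0.17,0,0,0],
    [-0.05,0,0.2,0,0,0],
    [-0.06,0,0.23,0,0,0],
    [-0.07,0,0.25,0,0,0],
    [-0.07,0,0.25,0,0,0],
  ],
)

```text
time: 22.12
tool_pos: [0.56, -0.2541, 0.0799]
tool_rot: [3.142, 0.0, -0.418]
contact_force: [-0.3, -0.2, 0.8]
opening: 0.0005
grip_force: 0.0
```

```bash
python3 - <<'E'
from h import *
c=cam('side'); crop(c,'g6.png',265,90,345,165,8)
o=robot.observe();print(o['tool_pos'],o['contact_force'])
E
```

```text
[ 0.56011999 -0.25412764  0.08006499] [ 0.18941472 -0.13095628  0.00412585]
```

View pics/g6.png

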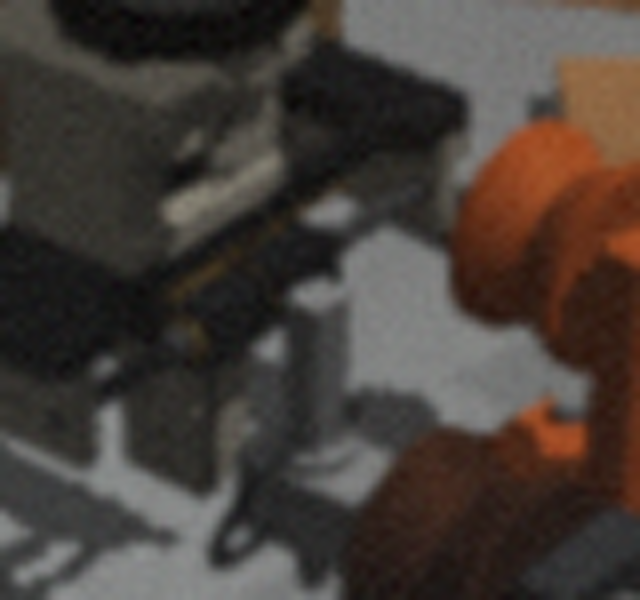

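The pin is upright and a ring loop shows at about (235,545). I'll check the ring's angle from the depth cloud.

```bash
cat > k.py <<'E'
from h import *
c=cam('side');P=cloud(c).reshape(-1,3)
a=np.array([np.cos(-.418),np.sin(-.418)]);b=np.array([-a[1],a[0]])
d=P[:,:2]-[.5117,-.2326];x=d@a*1e3;y=d@b*1e3;z=P[:,2]*1e3-114
m=(x>-15)&(x<42)&(abs(y)<36)&(z>-70)&(z<25)&((abs(y)>19)|(z<-30)|(x>25))
print(np.c_[x,y,z][m].round(0).astype(int)[::max(1,m.sum()//60)].tolist())
m=(abs(x)<14)&(abs(y)<14)&(z>5)&(z<62);q=np.c_[x,y,z][m];
for lo in(8,20,32,44): k=(q[:,2]>lo)&(q[:,2]<lo+12);print(lo,k.sum(),q[k].mean(0))
print('max z',np.percentile(q[:,2],[50,95,100]))
E
python3 k.py
```

```text
[[41, -13, 10], [41, -9, 10], [41, 16, 19], [41, -2, 10], [42, -10, 6], [41, 17, 17], [41, 9, 13], [41, -13, 2], [40, 17, 15], [41, 9, 10], [42, 1, 6], [41, -9, 1], [41, 17, 11], [41, 10, 8], [42, -3, 1], [41, -10, -2], [41, 17, 9], [40, 7, 4], [40, -8, -4], [-1, -20, 7], [41, 10, 2], [40, -5, -5], [0, -21, 4], [41, 13, 1], [42, -10, -12], [-1, -19, 2], [41, 14, -2], [41, -2, -10], [40, -8, -13], [1, -22, -3], [40, 15, -4], [41, 6, -9], [42, -6, -16], [41, -14, -19], [40, 15, -7], [41, 6, -12], [41, -1, -16], [41, 17, -9], [41, 9, -13], [-2, 20, 11], [41, 13, -14], [41, -1, -22], [42, -10, -26], [-1, 22, 9], [41, 13, -17], [41, 6, -21], [3, 25, 6], [-2, 23, 7], [40, 15, -18], [40, 0, -26], [1, 27, 5], [42, 13, -24], [42, 6, -27], [-1, 26, 3], [41, 6, -30], [5, 26, -3], [0, 25, -1], [5, 26, -6], [6, 25, -10], [4, 27, -11], [3, 28, -13], [5, 26, -18], [7, 28, -20], [3, 25, -20], [5, 25, -24], [6, 24, -28], [6, 25, -30], [-2, 7, -37], [6, 25, -34], [1, 8, -40], [-5, 7, -38], [8, 26, -37], [10, 5, -49], [2, 6, -45], [-2, 3, -45], [9, 25, -41], [8, 19, -43], [12, 7, -52], [9, 2, -54], [-3, 5, -46], [7, 23, -44], [8, 15, -49]]
8 37 [-2.21670775  6.03851056 13.90668839]
20 43 [-2.05451818  5.71397714 26.05112034]
32 31 [-3.42685742  4.5512803  38.22423437]
44 50 [-1.89116789  3.47527261 51.33123202]
max z [31.17594607 55.09930582 57.61052682]
```

Call:
move_arm(
  motion=[
    [0.05,0,0,0,0,0],
    [0.1,0,0,0,0,0],
    [0.15,0,0,0,0,0],
    [0.15,0,0,0,0,0],
  ],
)

```text
time: 22.72
tool_pos: [0.5742, -0.2604, 0.0801]
tool_rot: [3.142, -0.0, -0.418]
contact_force: [0.0, -0.2, 0.9]
opening: 0.0004
grip_force: 0.0
```

```bash
cat >> k.py <<'E'
m=(x>-20)&(x<30)&(y>19)&(y<34)&(z>-46)&(z<12);q=np.c_[x,y,z][m];p=np.polyfit(q[:,2],q[:,0],1);print('SLOPE x/z',m.sum(),p, 'angle', 1.92+np.arctan(p[0]))
m=(x>-20)&(x<30)&(abs(y)<19)&(z<-44)&(z>-70);print('end',np.c_[x,y,z][m].round(0).astype(int).tolist())
E
python3 k.py | tail -8
```

```text
[[-1, -19, 8], [3, -22, -1], [-1, -20, 1], [-1, -21, -5], [-2, 19, 11], [-1, 23, 10], [1, 23, 6], [-1, 22, 6], [1, 27, 5], [-2, 28, 7], [-1, 22, 3], [1, 27, 2], [-2, 26, 3], [0, 28, 0], [-3, 28, 1], [1, 27, -4], [-2, 27, -2], [3, 25, -8], [-3, 29, -3], [3, 25, -11], [-1, 25, -9], [3, 25, -14], [-1, 26, -12], [3, 25, -17], [-2, 27, -14], [3, 24, -21], [-1, 25, -18], [1, 27, -21], [0, 25, -22], [0, 29, -23], [-2, 26, -23], [-1, 29, -25], [1, 24, -28], [-1, 10, -36], [-1, 6, -38], [2, 25, -31], [-2, 26, -29], [3, 5, -43], [0, 5, -42], [-2, 4, -41], [-4, 2, -42], [-1, 29, -31], [-3, 28, -31], [5, 3, -48], [1, 4, -46], [-3, 5, -43], [-4, 2, -45], [1, -8, -52], [0, -11, -54], [1, 27, -36], [-2, 27, -34], [-2, 23, -37], [1, 4, -49], [-2, 3, -48], [-4, 2, -48], [-2, -4, -52], [-1, 26, -39], [-2, 23, -40], [4, 0, -56], [0, 1, -53], [0, -3, -56], [-1, -5, -56], [1, 23, -45], [-1, 21, -44], [-2, 19, -45], [-1, 14, -49], [0, 9, -52], [0, 5, -54], [-3, 5, -53], [-2, 0, -56], [-1, 21, -47], [-3, 20, -47], [-1, 14, -52], [-3, 13, -51], [-2, 7, -55]]
8 34 [-2.26437485  5.07217173 13.4570415 ]
20 38 [-3.66708852  5.339615   26.1891798 ]
32 35 [-3.65713947  4.89010324 38.7209479 ]
44 48 [-1.96742343  3.7395911  51.65519388]
max z [33.05356149 55.331955   57.94881042]
SLOPE x/z 40 [-0.00764093 -0.39938902] angle 1.9123592189173861
end [[5, 3, -48], [1, 4, -46], [-4, 2, -45], [1, -8, -52], [0, -11, -54], [1, 4, -49], [-2, 3, -48], [-4, 2, -48], [-2, -4, -52], [4, 0, -56], [0, 1, -53], [0, -3, -56], [-1, -5, -56], [-2, 19, -45], [-1, 14, -49], [0, 9, -52], [0, 5, -54], [-3, 5, -53], [-2, 0, -56], [-1, 14, -52], [-3, 13, -51], [-2, 7, -55]]
```

The ring measures 1.91 rad, so it is shut. Retreating.

Call:
move_arm(
  motion=[
    [0.2,0,0,0,0,0],
    [0.4,0,-0.1,0,0,0],
    [0.5,0,-0.4,0,0,0],
    [0.5,0,-0.8,0,0,0],
    [0.5,0,-1,0,0,0],
    [0.5,0,-1,0,0,0],
    [0.5,0,-1,0,0,0],
  ],
)

```text
time: 23.65
tool_pos: [0.6188, -0.2801, 0.1787]
tool_rot: [-3.141, 0.002, -0.418]
contact_force: [1.1, -0.6, 0.1]
opening: 0.0005
grip_force: 0.0
```

```bash
python3 k.py | tail -7 | cut -c1-150 && python3 -c "
from h import *
o=robot.observe();print(o['tool_pos'],o['contact_force'],o['time']);print(robot.hand_in())"
```

```text
8 38 [-2.61355087  5.79951659 13.83909554]
20 33 [-3.49862294  5.00319145 26.00587828]
32 35 [-3.36716607  5.05329369 37.9736398 ]
44 46 [-2.30425174  3.98657278 51.08737184]
max z [33.52893295 55.97180442 57.23424686]
SLOPE x/z 40 [ 0.01744402 -0.04892263] angle 1.937442253778594
end [[1, 7, -44], [-1, -5, -50], [-3, -7, -51], [1, 4, -49], [-2, 4, -48], [-3, 1, -48], [0, -6, -54], [3, 1, -55], [-1, 2, -52], [-1, -2, -54], [-1, 
[ 0.618741   -0.28011044  0.17842055] [0.06302029 0.47742878 0.43905222] 23.7
the job is handed in; nothing more can be done
None
```

The pin is fully home in the black stand's axle, its ring measures shut (about 1.92 rad), the arm is clear, and I handed the job in at 23.7 s; no verdict came back.

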